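# Set the polariser ring of a glass strain viewer

## Task

Set the round strain viewer for the glass stopper that stands on its window: with the closed fingertips, push the upright lever post of the polariser ring around, either way, until the ring's pointer faces the tip of the small steel index rider clamped on the edge of the scale, then come away. Push gently from the side and never take the post between the fingers; leave the stopper standing where it is and everything else on the bench alone.

Things in the scene. Friction and masses are not known exactly. Their poses are not given: they have to be found in the camera images.
- viewer: the strain viewer, bolted down: a white round housing 244 mm across, with a flat aluminium scale plate on top, 50 mm above the bench (ticks every 10 degrees, longer every 30), and a fixed window 100 mm across in its middle. Origin at the centre of its underside, on the vertical axis of the ring.
- ring: the grey polariser ring turning on the viewer's vertical axis: 160 mm across, bore 106 mm, 50 to 64 mm above the bench, with a black nosed bar (top at 68 mm) and the post on it. Origin on the axis, 50 mm up; x axis through post and pointer. Turns both ways, 320 degrees or more; no spring; about 3 N sideways at the post (0.2 N m friction); stays where left, does not coast.
- post (a point): centre of the top of the lever post: an upright pin in a black round sleeve 14 mm in diameter, 68 mm from the ring's axis, standing from 70 to 115 mm above the bench. The sleeve spins freely on its pin, like a roller, so a finger does not drag on it. This is what is pushed.
- pointer (a point): the tip of the ring's pointer nose, 93 mm from the ring's axis, 66 mm above the bench, on the same radius as the post.
- rider: the index rider: a dark steel block 16 x 18 x 18 mm with a wedge pointing to the axis, clamped fast on the scale's outer edge, anywhere round the circle, 96 to 120 mm from the axis, 50 to 68 mm above the bench. Origin on the ring's axis, 50 mm up; x axis from there to the rider. Pointer and post pass it without touching.
- mark (a point): the point just inside the rider's wedge, 93 mm from the axis, 66 mm above the bench, where the pointer tip must come to.
- stopper: a loose green-tinted glass stopper standing upright near the middle of the window, 38 mm high, 26 mm across at the top (top 88 mm above the bench), 30 g. Origin at its foot. To be left alone.
- dish: a loose glass dish, 90 mm across, 18 mm high, beside the viewer; origin under its centre. Bystander.
- vial: a loose small amber vial, 40 mm across, 70 mm high, beside the viewer; origin under its centre. Bystander.
- slidebox: a loose cardboard slide box, 85 x 55 x 30 mm, beyond the viewer; origin under its centre. Bystander.
- forceps: loose steel forceps lying flat, about 120 mm long, beside the viewer; origin near the middle. Bystander.
- dropper: a loose amber dropper bottle, 36 mm across, 85 mm high, to the left of the viewer; origin under its centre. Bystander.
- beaker: a loose glass beaker, 66 mm across, 85 mm high, to the right of the viewer; origin under its centre. Bystander.

How it is judged:
By the outcome, as a careful person would: the job done as asked, in the order asked, and still so for the second after the job is handed in, with the robot touching nothing.
It also fails if it takes over 61 s, if anything falls off the work surface, if the arm or the gripper's body presses on something with over 40 N, if the wrist force passes 120 N, or if a joint passes its speed limit or range.

## Robot

A 6-joint arm with a two-finger parallel gripper is mounted at the origin on the work surface. World frame = base frame: x ahead of the robot, y to its left, z up, the work surface at z = 0. Lengths are in m, angles in degrees, forces in N, time in s.
With the tool pointing down it reaches from about 0.375 to 0.9 m from the base axis. Payload 3.1 kg.
Tool frame: the origin (TCP) lies at the very end of the fingers, on their centre line; the grasp point (between the pads) lies 19 mm behind it; z points along the fingers, y is the line along which they close (so a half turn about z gives the same grasp; the last joint's range is limited). The gripper opens to 87 mm and grips with 3 to 60 N. Pads are 19 mm wide; open, the fingers measure 117 mm over their backs; the gripper's body (75 mm by 190 mm) begins 51 mm behind the grasp point.
Start: joints at [-78.123, 30.224, 82.088, -0, 67.689, -10.227], TCP at [0.235, -0.579, 0.223] pointing down, gripper open.
Joint ranges: [-176.69, 176.69], [-43.24, 126.21], [12.49, 139.97], [-82, 262], [0, 151.66], [-163.58, 163.58]. Speed limits (degrees/s): [159.86, 159.86, 180, 180, 180, 180].

## Interface

Orientations are given as [roll, pitch, yaw] about the fixed x, y, z axes, in that order (R = Rz(yaw) Ry(pitch) Rx(roll)).
In Python, from workcell import * gives the robot as it stands.
- The arm moves only by the tool move_arm, never from a script. Its argument "series" is a list of rows, each a list of 2 entries, a list of its own where there are three numbers: the shift along the world's x, y, z in mm, then the turn about the world's z in rad. In form: [[[x, y, z], spin], ...]. A call has 1 to 10 rows; each row is the pose to reach, as a shift and turn from the pose commanded when the call began; what a row does not reach only later rows make up. A row lasts 1/8 s, in which the tool goes at most 62.5 mm and 10.7 degrees, less where a joint would pass 70% of its speed; a pose out of reach is approached as far as the arm can. A call with a gripper value outside its range is refused whole. "jaw" is the opening, from -1 (shut) to 1 (fully open), set as the call begins (left out, the last holds). The fingers move at their own pace and stop on an object; "grip_force" is the grip in N (left out, the last holds). Time passes only in rows, so rows that repeat a pose let the fingers close. It gives the time, the measured TCP pose, the force, the opening and the grip force at its end, in the units of the state.
- read_state(): the state, without advancing time (a new reading comes with each control period).
- snapshot(name): name is "scene" or "top" or "wrist"; returns a dict with "pixels" (480x640x3 uint8, blue, green, red), "mtx" (3x3 intrinsics, pixels), "eye" and "rotation" of the camera in the world. Camera axes: x right, y down, z forward; pixel columns grow to the right and rows downward; lengths in m; the calibration is good to about 2 mm. A picture is of the moment at which its call begins. There is no depth.
- job_done(): hands the job in; it is judged then, once.
The state is a dict: "time": time; "joints": joint angles; "dq": joint speeds; "tau": joint torques, N m; "tool_pos": TCP position; "ee_rot": TCP orientation; "force": force on the tool from outside, world axes, zero at the start; "ft_torque": the same for the moment, N m; "opening": finger opening in m; "grip_force": force on a finger pad.
Only numpy, scipy, OpenCV 4.12 (cv2) and the standard library are available. Lean on these libraries where they do the work, as an engineer would, in place of code of your own. Each camera call takes 0.05 s, during which the arm holds its last target. There are 200 camera calls.

## Working session

There is one attempt and no reset: what is moved stays moved. The work goes in short steps, Python scripts to look and compute and a tool call to move; the robot and the scene stay as the last step left them, time stands still between calls to the robot, and variables do not carry over. Pictures are saved under pics/ and viewed, at most 10 in all, crops included, and the job is handed in when it is done.

Besides the shell and the picture viewer there is one more tool, called after "Emit:" as name([rows], argument=value, ...), one row to a line, values as JSON. move_arm: Moves the arm, as the interface text tells. Its arguments: {"type":"object","properties":{"series":{"type":"array"},"jaw":{"type":"number"},"grip_force":{"type":"number"}},"required":["series"]}

```bash
mkdir -p pics
python3 - <<'E'
from workcell import *
import cv2,numpy as np
for n in("top","scene"):
    s=snapshot(n); cv2.imwrite(f"pics/{n}0.png",s["pixels"]); print(n,s["mtx"],s["eye"],s["rotation"])
    np.savez(f"{n}0.npz",**s)
r=read_state();print(r["time"],r["tool_pos"],r["ee_rot"],r["opening"],r["force"])
E
```

```text
top [[562.7957167    0.         319.94928723]
 [  0.         562.7957167  242.62779215]
 [  0.           0.           1.        ]] [0.38238066 0.06281269 1.40814792] [-169.4541397     0.32320744  -90.27619067]
scene [[581.79122571   0.         329.67481144]
 [  0.         581.79122571 244.38937057]
 [  0.           0.           1.        ]] [ 1.15121671 -0.50905841  0.85267798] [-134.54615288   -0.18207758   43.11762025]
0.1 [ 0.235067   -0.57840059  0.22166123] [-1.79888845e+02 -1.96354312e-02  2.21052243e+01] 0.08737896192803668 [-1.1679175  -0.04286623  0.09479581]
```

View pics/top0.png

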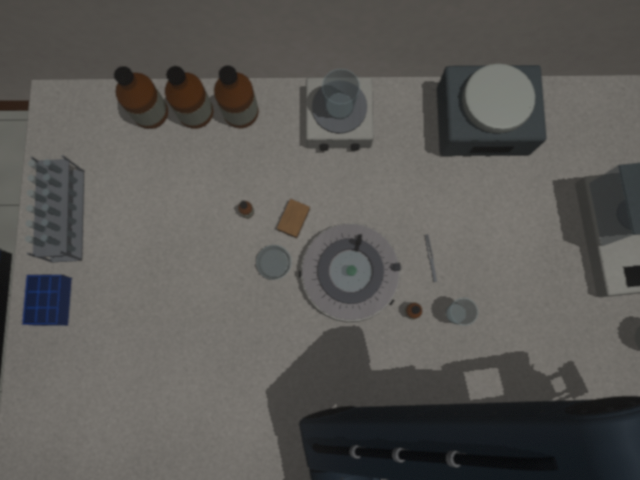

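View pics/scene0.png

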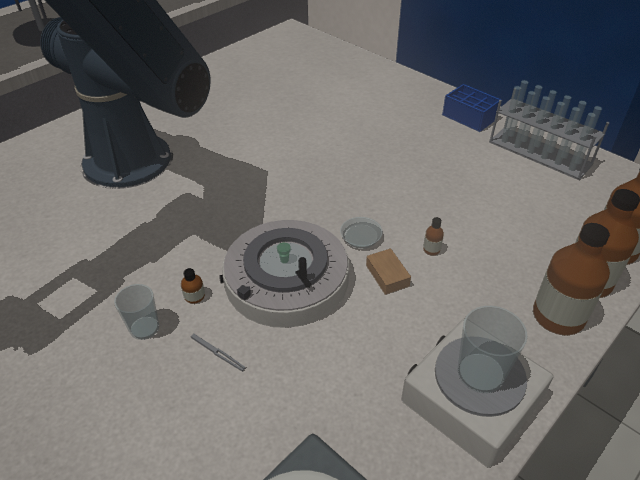

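The top view shows the viewer at about (349,271), the post and pointer bar near (358,241) and the rider near (395,267). The scene view shows the rider at (243,292) and the post at (303,268).

```bash
cat > h.py <<'E'
import cv2,numpy as np
from scipy.spatial.transform import Rotation as Ro
def R(s): return Ro.from_euler('xyz',s["rotation"],degrees=True).as_matrix()
def ray(s,px,z):
    d=R(s)@np.linalg.inv(s["mtx"])@np.array([px[0],px[1],1.]); e=np.array(s["eye"])
    return e+d*(z-e[2])/d[2]
def proj(s,p):
    q=s["mtx"]@(R(s).T@(np.array(p)-s["eye"])); return q[:2]/q[2]
E
python3 - <<'E'
from h import *
for n,c in(("top",(285,210,410,330)),("scene",(215,210,355,330))):
    s=dict(np.load(n+"0.npz"));im=s["pixels"];x0,y0,x1,y1=c
    cv2.imwrite(f"pics/{n}1.png",cv2.resize(im[y0:y1,x0:x1],None,fx=5,fy=5,interpolation=cv2.INTER_CUBIC))
    print(n,"centre guess",ray(s,(349,271) if n=="top" else (286,260),.05))
    g=im.max(2); m=(g<60).astype(np.uint8)[y0:y1,x0:x1]
    k,l,st,ce=cv2.connectedComponentsWithStats(m)
    for i in range(1,k):
        if st[i,4]>5: print(st[i]+[x0,y0,0,0,0],ce[i]+[x0,y0],ray(s,ce[i]+[x0,y0],.066))
E
```

```text
top centre guess [ 0.56468418 -0.00103406  0.05      ]
[349 235  13  16 124] [355.97580645 242.40322581] [ 0.63232303 -0.01819081  0.066     ]
[391 264   8   6  43] [394.88372093 266.55813953] [ 0.5726852  -0.11075007  0.066     ]
[298 271   3   7  18] [299.05555556 273.83333333] [0.55634906 0.11972348 0.066     ]
[405 306   3   9  20] [406.2  310.25] [ 0.46801809 -0.13450783  0.066     ]
scene centre guess [ 5.63963798e-01 -4.62087338e-04  5.00000000e-02]
[257 237  37  23 134] [271.58955224 243.92537313] [5.24376244e-01 1.72255955e-04 6.60000000e-02]
[247 257  80  35 524] [297.16030534 278.10877863] [ 0.62348925 -0.02838385  0.066     ]
[220 275   4   8  23] [221.17391304 278.34782609] [ 0.52335045 -0.12349546  0.066     ]
[238 287  13  13  90] [244.5        293.73333333] [ 0.58209392 -0.11861603  0.066     ]
```

View pics/top1.png

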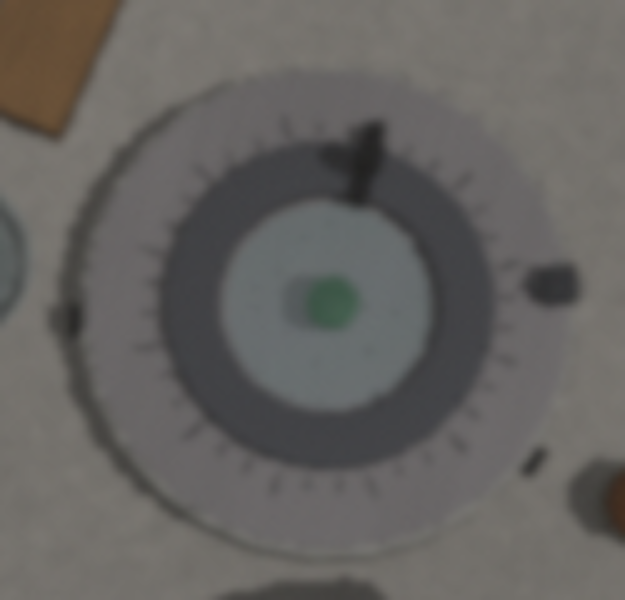

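View pics/scene1.png

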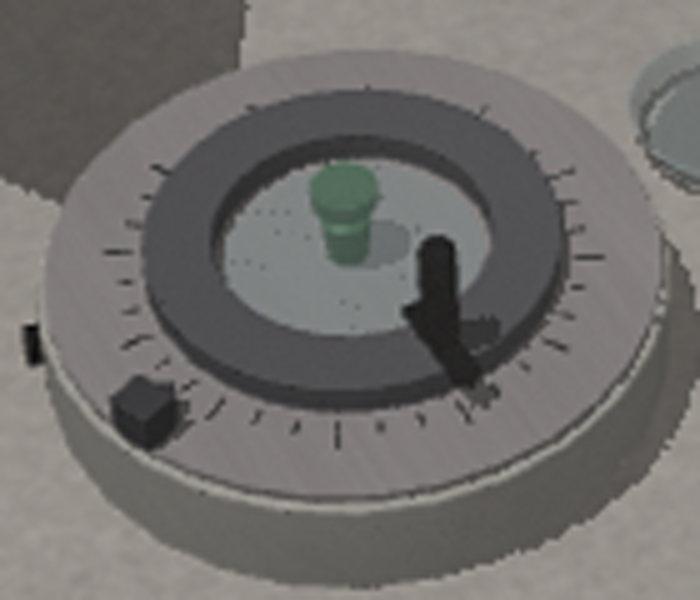

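Top crop: post and bar run from (355,205) to (375,125), with the rider at (552,285) and the ring centred near (326,305). Scene crop: post top at (438,243), nose tip near (475,385), rider at (145,408).

Run:
```python
from h import *
t=dict(np.load("top0.npz"));s=dict(np.load("scene0.npz"))
T=lambda u,v:((u+.5)/5-.5+285,(v+.5)/5-.5+210)
S=lambda u,v:((u+.5)/5-.5+215,(v+.5)/5-.5+210)
ang=lambda p,c:np.degrees(np.arctan2(p[1]-c[1],p[0]-c[0]))
ct=ray(t,T(326.5,305),.064); cw=ray(t,T(326,305),.05)
print("c top",ct,cw); cs=ray(s,S(355,250),.064);print("c scene",cs)
for n,p in(("post scene",ray(s,S(438,243),.115)),("nose scene",ray(s,S(475,385),.066))):
    print(n,p,ang(p,cs),np.hypot(*(p-cs)[:2]))
for n,p in(("rider scene",ray(s,S(145,388),.068)),):print(n,p,ang(p,cs),np.hypot(*(p-cs)[:2]))
for n,p in(("rider top",ray(t,T(552,285),.062)),("top post",ray(t,T(373,132),.115)),("stopper",ray(t,T(333,303),.088))):print(n,p,ang(p,ct),np.hypot(*(p-ct)[:2]))
for a in(-14,-18,-22):
    d=np.array([np.cos(np.radians(a)),np.sin(np.radians(a)),0])
    for r,z in((.068,.115),(.093,.066)):
        q=proj(t,ct*[1,1,0]+d*r+[0,0,z]);q2=proj(s,cs*[1,1,0]+d*r+[0,0,z]);print(a,r,(q-[285,210])*5,(q2-[215,210])*5)
```

```text
c top [ 0.56376282 -0.00255489  0.064     ] [ 0.56565337 -0.00299265  0.05      ]
c scene [ 0.57290408 -0.00912465  0.064     ]
post scene [ 0.62913473 -0.01899567  0.115     ] -9.956560068984599 0.057090486209794504
nose scene [ 0.65436074 -0.02749669  0.066     ] -12.710037654668744 0.08350281799968734
rider scene [ 0.57072796 -0.11061647  0.068     ] -91.22830878927857 0.10151514747775815
rider top [ 0.57314891 -0.11154463  0.062     ] -85.07789150713899 0.10939315390722808
top post [ 0.63840388 -0.02303208  0.115     ] -15.341202887856124 0.0773989836536909
stopper [ 0.56145992 -0.00447353  0.088     ] -140.20105884237026 0.002997424105634785
-14 0.068 [362.71448951 148.2141438 ] [442.38023836 264.54510186]
-14 0.093 [368.25476843 118.12612473] [482.43850158 402.04963345]
-18 0.068 [372.52137358 150.9051858 ] [430.50082847 269.56719149]
-18 0.093 [381.15411392 121.65751126] [466.5789436 409.1103549]
-22 0.068 [382.1254539  154.26067052] [418.15350921 274.00155608]
-22 0.093 [393.78899675 126.06164554] [450.06358761 415.35220502]
```

Emit:
move_arm([
  [[0, 0, 0], 0],
  [[0, 0, 0], 0],
  [[0, 0, 0], 0],
], jaw=-1, grip_force=10)

```text
time: 0.48
tool_pos: [0.2352, -0.579, 0.2225]
ee_rot: [-180.0, -0.0, 22.1]
force: [-0.1, 0.1, 0.1]
opening: 0.0649
grip_force: 0.0
```

Emit:
move_arm([
  [[40, 59, 0], 0.09],
  [[80, 118, 0], 0.18],
  [[120, 177, 0], 0.27],
  [[160, 236, 0], 0.36],
  [[200, 295, 0], 0.45],
  [[240, 354, 0], 0.54],
  [[280, 413, 0], 0.63],
  [[320, 472, 0], 0.72],
  [[360, 531, 0], 0.81],
  [[395, 580, 0], 0.92],
])

```text
time: 1.72
tool_pos: [0.5876, -0.0603, 0.2228]
ee_rot: [180.0, 0.0, 75.0]
force: [1.3, -1.5, 1.6]
opening: 0.0011
grip_force: 0.0
```

Emit:
move_arm([
  [[4, 6, 0], 0],
  [[9, 12, 0], 0],
  [[9, 12, 0], 0],
  [[9, 12, 0], 0],
])

```text
time: 2.22
tool_pos: [0.5949, -0.0514, 0.2226]
ee_rot: [-180.0, 0.0, 74.7]
force: [-0.5, -0.2, -0.4]
opening: 0.0004
grip_force: 0.0
```

Run:
```python
from workcell import *
from h import *
s=snapshot("wrist");np.savez("w0.npz",**s);cv2.imwrite("pics/w0.png",s["pixels"]);print(s["mtx"],s["eye"],s["rotation"]);r=read_state();print(r["tool_pos"],r["ee_rot"],r["opening"])
for z,p in((.064,(.564,-.0025)),(.115,(.63,-.020)),(.066,(.571,-.095))):print(proj(s,(*p,z)))
```

```text
[[403.98703126   0.         321.84578169]
 [  0.         403.98703126 241.49591098]
 [  0.           0.           1.        ]] [0.61404028 0.01804057 0.38414375] [ 1.64691536e+02 -5.07152314e-03 -1.52643064e+01]
[ 0.59494535 -0.05138952  0.22259906] [-1.79980928e+02  1.28486167e-02  7.46951931e+01] 0.00047352000454476285
[267.26393014 174.43552045]
[360.09072662 181.66829332]
[307.78103001 279.81188712]
```

View pics/w0.png

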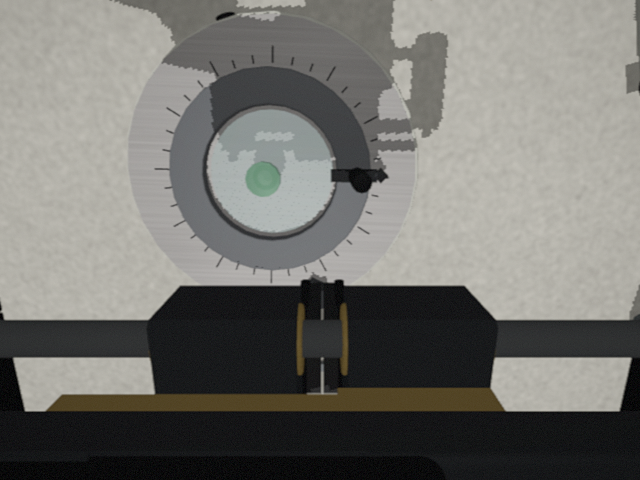

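Wrist view: post top at (360,180) as predicted, ring centre near (270,168), nose tip at (386,176). The estimate agrees, so I go to the start point beside the post and descend.

Emit:
move_arm([
  [[22, 34, 0], 0],
  [[44, 66, 0], 0],
  [[44, 66, 0], 0],
  [[44, 66, -40], 0],
  [[44, 66, -80], 0],
  [[44, 66, -115], 0],
  [[44, 66, -137], 0],
  [[44, 66, -137], 0],
  [[44, 66, -137], 0],
])

```text
time: 3.4
tool_pos: [0.6399, 0.0149, 0.0866]
ee_rot: [179.9, 0.0, 74.8]
force: [0.8, -0.0, -0.5]
opening: 0.0004
grip_force: 0.0
```

Run:
```python
from h import *
s=dict(np.load("w0.npz"));c=ray(s,(270.5,168.5),.064);p=ray(s,(360,180),.115);n=ray(s,(387,176),.066)
for q in(p,n):d=q-c;print(q,np.degrees(np.arctan2(d[1],d[0])),np.hypot(*d[:2]))
print(c)
# path table: TCP for post angle a, offset o from post centre
C=np.array([.5645,-.0020])
for a in(-15,-25,-35,-45,-55,-65,-75,-80,-83,-86):
    r=np.radians(a);print(a,(C+.068*np.array([np.cos(r),np.sin(r)])+.0165*np.array([-np.sin(r),np.cos(r)])).round(4),"yaw",a+90)
```

```text
[ 0.63020558 -0.01891353  0.115     ] -17.898097928790545 0.06556262110906753
[ 0.65425714 -0.02817573  0.066     ] -18.790631126822923 0.09130778035433718
[0.56781589 0.0012355  0.064     ]
-15 [ 0.6345 -0.0037] yaw 75
-25 [ 0.6331 -0.0158] yaw 65
-35 [ 0.6297 -0.0275] yaw 55
-45 [ 0.6243 -0.0384] yaw 45
-55 [ 0.617  -0.0482] yaw 35
-65 [ 0.6082 -0.0567] yaw 25
-75 [ 0.598  -0.0634] yaw 15
-80 [ 0.5926 -0.0661] yaw 10
-83 [ 0.5892 -0.0675] yaw 7
-86 [ 0.5857 -0.0687] yaw 4
```

Emit:
move_arm([
  [[-3, -9, 0], 0],
  [[-4.5, -18.5, 0], 0],
  [[-5, -25, 0], -0.087],
  [[-6, -31, 0], -0.175],
  [[-7.5, -36.5, 0], -0.26],
  [[-9.5, -42.5, 0], -0.35],
  [[-12, -48, 0], -0.436],
  [[-15, -53.5, 0], -0.52],
  [[-18, -58.5, 0], -0.61],
  [[-18, -58.5, 0], -0.61],
])

```text
time: 4.65
tool_pos: [0.6225, -0.0434, 0.0865]
ee_rot: [179.9, -0.1, 39.9]
force: [0.7, 2.0, 0.7]
opening: 0.0007
grip_force: 0.8
```

Run:
```python
from workcell import *
from h import *
s=snapshot("wrist");np.savez("w1.npz",**s);cv2.imwrite("pics/w1.png",s["pixels"])
C=(.5645,-.002)
for a,r,z in((0,0,.064),(-50,.068,.115),(-50,.093,.066),(-86,.093,.066)):
    q=np.radians(a);print(proj(s,(C[0]+r*np.cos(q),C[1]+r*np.sin(q),z)))
```

```text
[182.94437479 318.60797564]
[319.11020448 378.55425506]
[370.16769585 319.93285003]
[333.52142012 414.53455509]
```

View pics/w1.png

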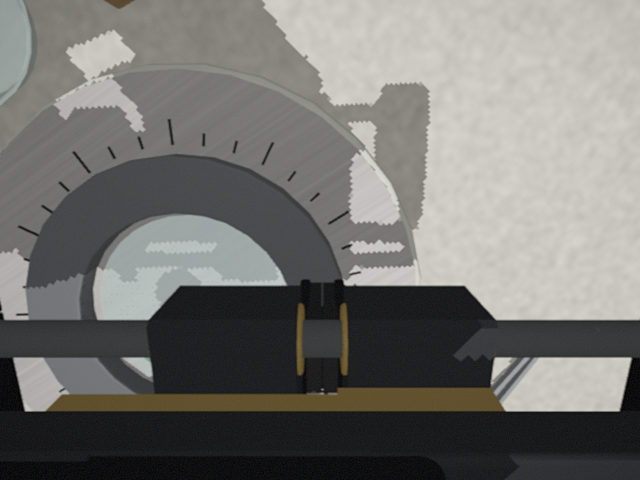

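The wrist view is blocked by the gripper at the post, but the force reading (2 N) shows contact. I keep pushing to about -78°, then back off and rise to look.

Emit:
move_arm([
  [[-4, -5, 0], -0.087],
  [[-8.5, -9, 0], -0.175],
  [[-13, -13, 0], -0.26],
  [[-18, -16.5, 0], -0.35],
  [[-23, -20, 0], -0.436],
  [[-26, -21.5, 0], -0.49],
  [[-26, -21.5, 0], -0.49],
  [[-11, -18, 0], -0.49],
  [[-6, -17, 0], -0.49],
  [[-6, -17, 0], -0.49],
])

```text
time: 5.95
tool_pos: [0.6149, -0.0594, 0.0852]
ee_rot: [-180.0, 0.1, 11.9]
force: [-0.5, 0.3, 0.4]
opening: 0.0001
grip_force: 0.0
```

Emit:
move_arm([
  [[0, 0, 40], 0],
  [[0, 0, 80], 0.1],
  [[0, 0, 120], 0.2],
  [[0, -20, 136], 0.35],
  [[0, -50, 136], 0.5],
  [[0, -80, 136], 0.6],
  [[0, -100, 136], 0.7],
  [[0, -100, 136], 0.8],
  [[0, -100, 136], 0.8],
  [[0, -100, 136], 0.8],
])

```text
time: 7.2
tool_pos: [0.6149, -0.1592, 0.2213]
ee_rot: [-179.9, 0.0, 57.6]
force: [-0.5, 0.0, 0.1]
opening: 0.0006
grip_force: 0.0
```

Run:
```python
from workcell import *
from h import *
s=snapshot("wrist");np.savez("w2.npz",**s);cv2.imwrite("pics/w2.png",s["pixels"])
C=(.5645,-.002)
for a,r,z in((0,0,.064),(-78,.068,.115),(-78,.093,.066),(-86,.093,.066)):
    q=np.radians(a);print(proj(s,(C[0]+r*np.cos(q),C[1]+r*np.sin(q),z)))
```

```text
[150.29502204  83.79689285]
[199.68061206 154.81966378]
[242.39065868 174.68860532]
[230.33659504 185.50393604]
```

View pics/w2.png

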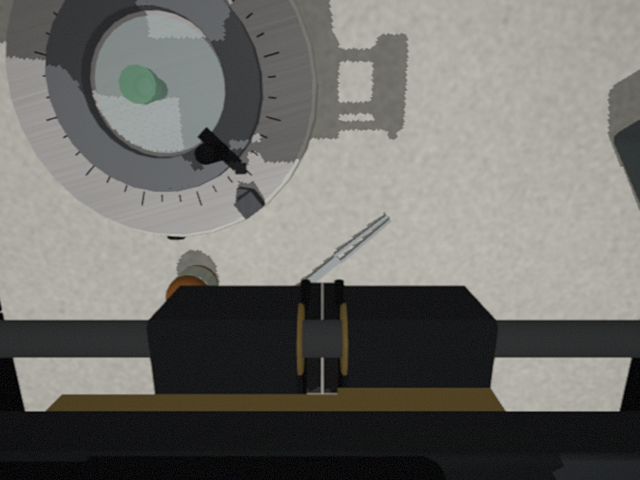

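Nose tip near (246,172), rider wedge near (238,186), post top near (207,150): several degrees remain. I zoom in.

Run:
```python
from h import *
s=dict(np.load("w2.npz"));im=s["pixels"]
cv2.imwrite("pics/w2c.png",cv2.resize(cv2.convertScaleAbs(im[120:225,185:285],alpha=1.5,beta=20),None,fx=5.7,fy=5.7,interpolation=cv2.INTER_NEAREST))
```

```text
(no output)
```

View pics/w2c.png

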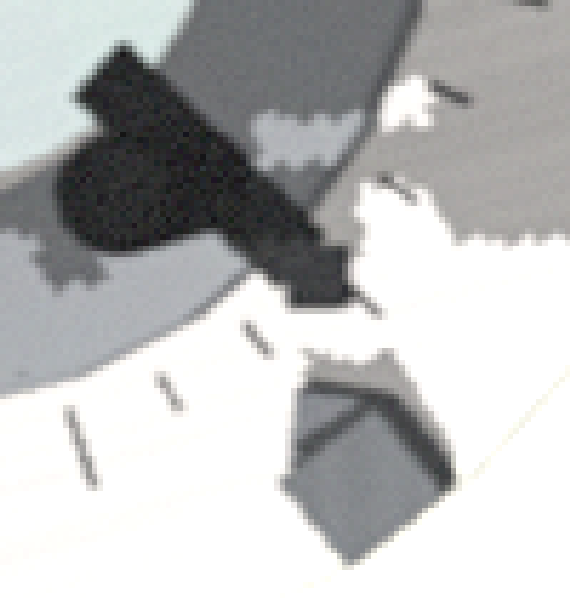

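Run:
```python
from h import *
s=dict(np.load("w2.npz"));f=lambda u,v,z:ray(s,((u+.5)/5.7-.5+185,(v+.5)/5.7-.5+120),z)[:2]
an=lambda d:np.degrees(np.arctan2(d[1],d[0]))
back=f(100,70,.068);tip=f(351,302,.066);w=f(304,384,.066);nm=f(330,441,.068);fm=f(400,521,.068)
u=(tip-back)/np.hypot(*(tip-back));C1=tip-.093*u
print("bar",an(u),"centre",C1,"tip",tip,"len",np.hypot(*(tip-back)))
pt=f(120,190,.115);print("post",pt)
for C in(C1,np.array([.5645,-.002]),np.array([.566,-.0005])):
    for n,p in(("tip",tip),("post",pt),("wedge",w),("near",nm),("far",fm),("mid",(nm+fm)/2)):print(n,round(an(p-C),2),round(np.hypot(*(p-C))*1e3,1),end=" | ")
    print()
print("rider dir",an(fm-nm),np.hypot(*(fm-nm)))
```

```text
bar -76.70231939706106 centre [ 0.56586897 -0.00269938] tip [ 0.58725993 -0.09320589] len 0.043694697925923016
post [ 0.58263052 -0.069618  ]
tip -76.7 93.0 | post -75.94 69.0 | wedge -84.37 96.7 | near -85.39 104.8 | far -85.11 119.3 | mid -85.24 112.0 | 
tip -75.99 94.0 | post -74.99 70.0 | wedge -83.61 97.5 | near -84.68 105.6 | far -84.49 120.1 | mid -84.58 112.9 | 
tip -77.08 95.1 | post -76.47 71.1 | wedge -84.57 98.8 | near -85.55 107.0 | far -85.26 121.4 | mid -85.4 114.2 | 
rider dir -83.10881152071227 0.014446159751088579
```

Emit:
move_arm([
  [[0, 40, 0], -0.18],
  [[0, 80, 0], -0.36],
  [[0, 100, 0], -0.54],
  [[0, 100, 0], -0.72],
  [[0, 100, -30], -0.8],
  [[0, 100, -80], -0.8],
  [[0, 100, -120], -0.8],
  [[0, 100, -136], -0.8],
  [[0, 100, -136], -0.8],
  [[0, 100, -136], -0.8],
])

```text
time: 8.5
tool_pos: [0.6169, -0.0599, 0.0872]
ee_rot: [179.9, -0.2, 11.8]
force: [0.3, 0.7, 0.4]
opening: 0.0002
grip_force: 0.0
```

Emit:
move_arm([
  [[-10, -2, 0], 0],
  [[-17, -4, 0], 0],
  [[-20, -4.5, 0], 0],
  [[-22.5, -5.5, 0], -0.035],
  [[-25, -6.5, 0], -0.07],
  [[-27, -7.5, 0], -0.105],
  [[-28.7, -8, 0], -0.13],
  [[-28.7, -8, 0], -0.13],
  [[-28.7, -8, 0], -0.13],
])

```text
time: 9.62
tool_pos: [0.5869, -0.0676, 0.0856]
ee_rot: [180.0, -0.0, 4.3]
force: [3.3, -2.3, 3.3]
opening: 0.0007
grip_force: 1.7
```

Emit:
move_arm([
  [[10, 1, 0], 0],
  [[20, 2, 0], 0],
  [[20, 2, 0], 0],
  [[20, 2, 50], 0.1],
  [[20, 2, 100], 0.25],
  [[20, -30, 136], 0.4],
  [[20, -60, 136], 0.55],
  [[20, -90, 136], 0.7],
  [[28, -92, 136], 0.85],
  [[28, -92, 136], 0.93],
])

```text
time: 10.88
tool_pos: [0.6143, -0.1599, 0.2209]
ee_rot: [-179.9, 0.0, 57.7]
force: [0.6, 0.4, -0.3]
opening: 0.0003
grip_force: 0.0
```

Emit:
move_arm([
  [[0, 0, 0], 0],
  [[0, 0, 0], 0],
])

```text
time: 11.12
tool_pos: [0.6143, -0.1592, 0.2212]
ee_rot: [-179.9, 0.0, 57.6]
force: [0.4, 0.3, 0.9]
opening: 0.0007
grip_force: 0.0
```

Run:
```python
from workcell import *
from h import *
s=snapshot("wrist");np.savez("w3.npz",**s);im=s["pixels"]
q=proj(s,(.572,-.09,.066)).astype(int)-[60,55];print(q)
x,y=q;cv2.imwrite("pics/w3c.png",cv2.resize(cv2.convertScaleAbs(im[y:y+105,x:x+110],alpha=1.2,beta=10),None,fx=5.7,fy=5.7,interpolation=cv2.INTER_NEAREST))
```

```text
[168 124]
```

View pics/w3c.png

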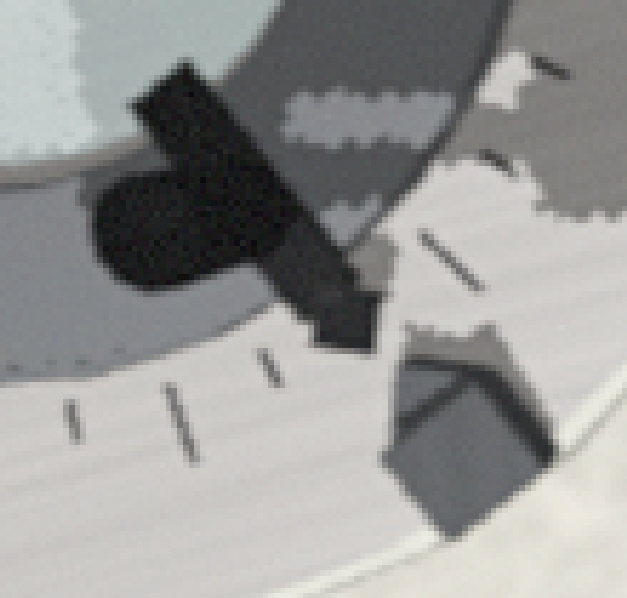

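The nose tip at crop (375,352) and wedge tip at (402,360) now nearly meet. I measure the remaining angle.

Run:
```python
from h import *
s=dict(np.load("w3.npz"));f=lambda u,v,z:ray(s,((u+.5)/5.7-.5+168,(v+.5)/5.7-.5+124),z)[:2]
an=lambda d:np.degrees(np.arctan2(d[1],d[0]))
back=f(160,84,.068);tip=f(375,352,.066);w=f(402,360,.066);w2=f(402,360,.068);nm=f(428,417,.068);fm=f(503,499,.068)
u=(tip-back)/np.hypot(*(tip-back));C1=tip-.093*u
print("bar",an(u),"centre",C1)
for C in(C1,np.array([.5659,-.0027]),np.array([.5655,-.002])):
    for n,p in(("tip",tip),("back",back),("wedge",w),("w68",w2),("near",nm),("far",fm)):print(n,round(an(p-C),2),round(np.hypot(*(p-C))*1e3,1),end=" | ")
    print()
print("riderdir",an(fm-nm))
```

```text
bar -86.33126496547786 centre [ 0.56654141 -0.00311633]
tip -86.33 93.0 | back -86.33 48.8 | wedge -84.96 96.1 | w68 -84.66 96.1 | near -85.93 104.3 | far -85.4 119.3 | 
tip -85.96 93.5 | back -85.62 49.3 | wedge -84.6 96.5 | w68 -84.31 96.6 | near -85.6 104.7 | far -85.11 119.8 | 
tip -85.74 94.2 | back -85.22 50.0 | wedge -84.4 97.3 | w68 -84.11 97.3 | near -85.41 105.5 | far -84.95 120.5 | 
riderdir -81.77162345263993
```

Tip about -85.9°, rider -84.6 to -85.6°. The result is close, but the view is oblique. I look again along the rider's own radius, where height causes no sideways parallax.

Emit:
move_arm([
  [[-10, -25, -10], 0.16],
  [[-20, -50, -30], 0.32],
  [[-30, -74, -50], 0.48],
  [[-30, -74, -50], 0.6],
  [[-30, -74, -50], 0.647],
  [[-30, -74, -50], 0.647],
  [[-30, -74, -50], 0.647],
  [[-30, -74, -50], 0.647],
])

```text
time: 12.18
tool_pos: [0.5849, -0.2334, 0.1717]
ee_rot: [180.0, 0.0, 94.7]
force: [0.0, -0.1, 0.8]
opening: 0.0003
grip_force: 0.0
```

Run:
```python
from workcell import *
from h import *
s=snapshot("wrist");np.savez("w4.npz",**s);im=s["pixels"];print(s["eye"],s["rotation"],proj(s,(.573,-.095,.066)),proj(s,(.5655,-.0025,.064)))
cv2.imwrite("pics/w4.png",im)
x,y=np.maximum(proj(s,(.573,-.093,.066)).astype(int)-[70,70],0);print(x,y)
cv2.imwrite("pics/w4c.png",cv2.resize(cv2.convertScaleAbs(im[y:y+115,x:x+140],alpha=1.2,beta=10),None,fx=5,fy=5,interpolation=cv2.INTER_NEAREST))
```

```text
[ 0.57900296 -0.16164783  0.33325127] [ 1.64694172e+02 -3.27877342e-02  4.72587325e+00] [320.76144581  14.20571585] [ 320.91877611 -176.58454242]
251 0
```

View pics/w4c.png

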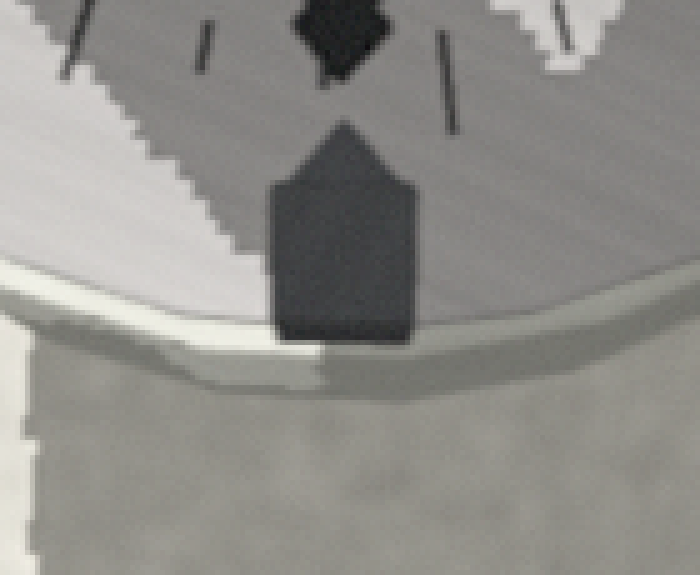

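The close view shows the nose tip at crop column 342, the wedge tip at 344 and the rider block centred at 343. That leaves less than 0.3° of error. The arm is clear of everything, so I hand in.

```bash
python3 -c "
from workcell import *
print(job_done())"
```

```text
the job is handed in; nothing more can be done
None
```

The ring's pointer now faces the rider tip to within about 0.3°, set by pushing the post from the side with the fingers closed; the arm is clear, nothing else was touched, and the job is handed in.

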